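Lay a pipe in the V rests and hold the sprung length pointer on its mark

ROBOT

A 6-joint arm with a two-finger parallel gripper is mounted at the origin on the work surface. World frame = base frame: x ahead of the robot, y to its left, z up, the work surface at z = 0. Lengths are in m, angles in rad, forces in N, time in s.
With the tool pointing down it reaches from about 0.225 to 0.875 m from the base axis. Payload 3.4 kg.
Tool frame: the origin (TCP) lies midway between the tips of the shut fingers; the grasp point (between the pads) lies 19 mm behind it; z points along the fingers, y is the direction in which the jaws open and shut (so a half turn about z gives the same grasp; the last joint's range is limited). The gripper opens to 85 mm and grips with 20 to 120 N. Pads are 22 mm wide; open, the fingers measure 114 mm over their backs; the gripper's body (76 mm by 85 mm) begins 54 mm behind the grasp point. The pads swing forward as they close: fully open they stand 13 mm farther back than shut.
Start: joints at [1.099, 0.276, 1.505, -0, 1.361, -0.121], TCP at [0.198, 0.54, 0.231] pointing down, gripper open.
Joint ranges: [-2.89, 2.89], [-0.75, 2.08], [0.22, 2.7], [-1.18, 4.32], [0.11, 2.71], [-2.7, 2.7]. Speed limits (rad/s): [2.57, 2.57, 3.14, 3.14, 3.14, 3.14].

INTERFACE

Orientations are given as a unit quaternion [w, x, y, z].
In Python, from bench import move_to, movel, goto_joints, move_gripper, wait, solve_ik, read_state, camera, Unreachable, close_job, regions_of, mark_of gives the robot as it stands. Calls block until the motion is done:
- move_to(position, orientation): joint-space move of the TCP to a pose.
- movel(position, speed=0.15, orientation=None): straight line of the TCP; orientation=None keeps the orientation; speed is the mean speed in m/s.
- goto_joints(angles): joint-space move.
- move_gripper(opening, strength=None): finger opening in m; strength is the grip in N (None keeps the last); returns when the fingers have stopped.
- wait(seconds).
- solve_ik(position, orientation): joint angles nearest the present ones, or None.
- read_state(): the state.
- camera(name): name is "scene" or "top"; returns a dict with "img" (480x640x3 uint8, blue, green, red), "intrinsics" (3x3 intrinsics, pixels), "xyz" and "orientation" of the camera in the world. Camera axes: x right, y up, looking along -z (the intrinsics and any distortion apply to the point x, -y, -z); pixel columns grow to the right and rows downward; lengths in m; the calibration is good to about 2 mm. A picture is of the moment at which its call begins. There is no depth.
A pose or a line that the arm cannot do raises Unreachable and nothing moves.
- close_job(): hands the job in, once; it reports no verdict.
Trained networks look in a picture, given as the dict that the camera call returned (one of the last four; its "shot" number tells which), for a name from the list of things; names that differ only in an ending like _2 or _b are one class to them, and where a whole thing is asked for, a point or a joint stands for the part that bears it (a point fixed in the world has none). Each returns a list of dicts, best first, with "p" (0 to 1); they miss things now and then, are a little off and sometimes report something else, mostly with a low value. They report only what shows in the picture. A call takes as long as a camera call. They do not tell look-alikes from the thing itself.
- regions_of(picture, label): "pixels" (480x640 bool, what is visible of it) and "extent" ([centre column, centre row, width, height] in pixels, round what is visible of it).
- mark_of(picture, label): "point" ([column, row] in pixels: a listed point, or the origin of a listed thing).
The state is a dict: "t": time; "q": joint angles; "joint_vel": joint speeds; "joint_efforts": joint torques, N m; "tool_pos": TCP position; "ee_rot": TCP orientation; "force": force on the tool from outside, world axes, zero at the start; "moment": the same for the moment, N m; "grip_width": finger opening in m.
Only numpy, scipy, OpenCV 4.12 (cv2) and the standard library are available. Lean on these libraries where they do the work, as an engineer would, in place of code of your own. Each camera call takes 0.05 s, during which the arm holds its last target.

TASK

Get the copper pipe ready for scribing: first move it from the wooden cradle into the two raised V rests of the blue jig, centred lengthwise over them, and let go of it with the sprung pointer rod still home. Then take the green grip, pull the rod out against its spring until the yellow pointer stands over the red band on the scale, and hold it still there: finish while still holding the grip, as the rod springs back if let go. Leave the pipe lying in the rests and do not disturb the can, the tape roll or the wrench.

Things in the scene. Friction and masses are not known exactly. Their poses are not given: they have to be found in the camera images.
- pipe: straight copper pipe, loose, 28 mm outside diameter, 220 mm long, about 0.25 kg; origin at its very centre, x axis along the pipe. At the start it lies level in two small wooden V chocks 70 mm either side of its middle (the cradle), its centre 40 mm above the bench, free for fingers at its middle
- pipe_center (a point): centre of the copper pipe (middle of its length, on its axis), axes as pipe; grasp here across the pipe
- rests (a point): where the pipe's centre belongs: midway between the jig's two V rests, 95 mm above the bench. z up; y along the V grooves, also the way the rod is pulled out; x across, away from the rod. V rests: 16 mm thick, 60 mm either side along y, 90 degree notches, lowest line 20 mm below this point, lips at its height. Pipe may lie either way round
- jig: blue base plate fixed to the bench, 175 x 360 mm, 12 mm thick, carrying V rests, white scale strip (top 63 mm above the bench) and the rod's fixed steel outer tube; axes as rests. The tube lies behind the grip: its mouth is 22 mm from the grip's centre at home, on the -y side, top 86 mm above the bench
- rod: sprung inner rod; origin at the centre of its green grip, a square upright post 18 x 18 mm, 50 mm tall (25 mm up and down), 112 mm above the bench, on a 24 x 22 mm dark block; axes as rests, 115 mm to the -x side of it. Home is 60 mm to its -y side; slides only to +y, stop at 130 mm. Spring pulls back 2.5 N at home, about 6 to 9.5 N at the mark
- pointer (a point): tip of the yellow pointer, a 3 mm wide blade fixed to the rod, 73 mm above the bench; it moves with the grip, 45 mm from it towards +x of rests and level with it along y
- length_mark (a point): middle of the top of the red band, 12 mm wide along the scale, clipped on the white scale strip under the pointer's path, 65 mm above the bench; axes as rests. It lies 60 to 115 mm of rod travel from the pointer's home and is fixed
- can: bystander: can, 56 mm diameter, 75 mm tall; origin under its centre
- tape: bystander: flat white tape roll, 80 mm diameter, 24 mm high; origin under its centre
- wrench: bystander: steel wrench lying flat; origin under its middle
Mind the look-alikes: they are no part of the job. Of the things that look like the pipe, the middle-sized one is meant.

How it is judged:
By the outcome, as a careful person would: the job done as asked, in the order asked, and still so for the second after the job is handed in, while the arm keeps its last pose, push and grip.
It also fails if it takes over 54 s, if anything falls off the work surface, if the arm or the gripper's body presses on something with over 40 N, if the wrist force passes 120 N, or if a joint passes its speed limit or range.

## Working session

There is one attempt and no reset: what is moved stays moved. The work goes in short steps, each a Python script; the robot and the scene stay as the last script left them, time stands still between calls to the robot, and variables do not carry over. Pictures are saved under pics/ and viewed, and the job is handed in when it is done.

```bash
ls; mkdir -p pics
python3 - <<'E'
from bench import *
import cv2
for n in("scene","top"):
    c=camera(n); cv2.imwrite(f"pics/{n}0.png",c["img"]); print(n,c["intrinsics"],c["xyz"],c["orientation"],[k for k in c])
    for l in("pipe","pipe_center","rests","jig","rod","pointer","length_mark","can","tape","wrench"):
        try: print(l,"mark",[(round(m["p"],2),[round(float(v),1) for v in m["point"]]) for m in mark_of(c,l)][:5])
        except Exception as e: print(l,e)
        try: print("   reg",[(round(m["p"],2),[round(float(v)) for v in m["extent"]]) for m in regions_of(c,l)][:5])
        except Exception as e: print(l,e)
print(read_state())
E
```

```text
pics
scene [[471.16819762   0.         317.02532494]
 [  0.         471.16819762 242.01770199]
 [  0.           0.           1.        ]] [ 1.08397688 -0.34164953  0.74328676] [0.81509248 0.36763709 0.17611527 0.41164382] ['img', 'intrinsics', 'xyz', 'orientation', 'shot']
pipe mark [(0.67, [350.5, 169.2]), (0.63, [373.6, 226.6])]
   reg [(0.68, [324, 271, 68, 29]), (0.58, [350, 171, 21, 64]), (0.57, [373, 230, 79, 54])]
pipe_center mark [(0.95, [325.4, 269.4])]
   reg [(0.8, [376, 230, 83, 56]), (0.69, [324, 271, 71, 29]), (0.65, [353, 170, 20, 72])]
rests mark [(0.67, [209.2, 332.8]), (0.21, [310.4, 436.0])]
   reg [(0.6, [164, 353, 221, 155])]
jig mark [(0.71, [209.3, 335.2])]
   reg [(0.75, [164, 353, 221, 155])]
rod mark [(0.6, [159.1, 290.2])]
   reg [(0.87, [163, 298, 22, 44])]
pointer mark [(0.76, [173.6, 319.4])]
   reg [(0.59, [165, 294, 20, 38])]
length_mark mark [(0.57, [207.9, 313.8])]
   reg [(0.6, [208, 312, 6, 7])]
can mark [(0.61, [386.5, 374.7])]
   reg [(0.91, [391, 364, 36, 52])]
tape mark [(0.62, [429.8, 312.5])]
   reg [(0.69, [208, 313, 8, 7]), (0.6, [433, 310,
[... 1385 characters left out ...]
  reg [(0.75, [403, 155, 17, 55])]
{'t': 2.1, 'q': array([ 1.09898243e+00,  2.75898799e-01,  1.50489792e+00,  3.87314562e-06,
        1.36070429e+00, -1.20987972e-01]), 'joint_vel': array([ 0.00183742, -0.00071078, -0.0011512 ,  0.00052562, -0.00082323,
       -0.00074578]), 'joint_efforts': array([-5.24125862e-04, -4.16650307e+01, -2.46094072e+01, -2.25497192e-04,
        2.68191025e-04, -1.94584871e-06]), 'tool_pos': array([0.19762436, 0.54000632, 0.23132953]), 'ee_rot': array([1.15719160e-05, 1.74515176e-01, 9.84654483e-01, 4.43759245e-05]), 'force': array([-0.0688969 , -0.59769831,  0.14575767]), 'moment': array([-0.01451299, -0.05419392, -0.05689506]), 'grip_width': 0.08536973824873155}
```

View pics/scene0.png

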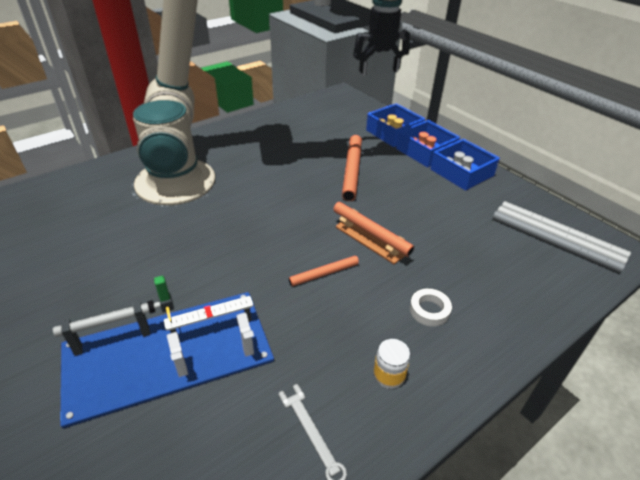

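View pics/top0.png

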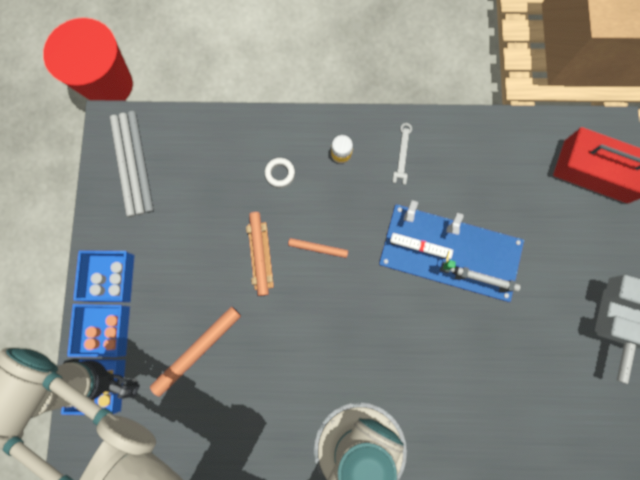

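Run:
```python
import cv2
a=cv2.imread("pics/top0.png")
cv2.imwrite("pics/t_jig.png",cv2.resize(a[190:310,370:530],None,fx=5,fy=5,interpolation=2))
cv2.imwrite("pics/t_pipe.png",cv2.resize(a[195:405,140:360],None,fx=2.8,fy=2.8,interpolation=2))
b=cv2.imread("pics/scene0.png")
cv2.imwrite("pics/s_jig.png",cv2.resize(b[265:440,45:280],None,fx=3.4,fy=3.4,interpolation=2))
```

```text
(no output)
```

View pics/t_jig.png

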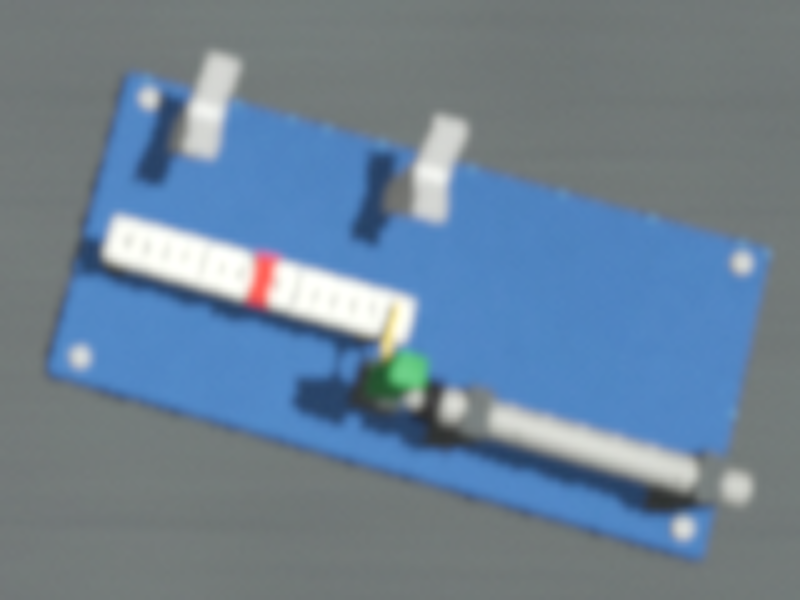

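View pics/s_jig.png

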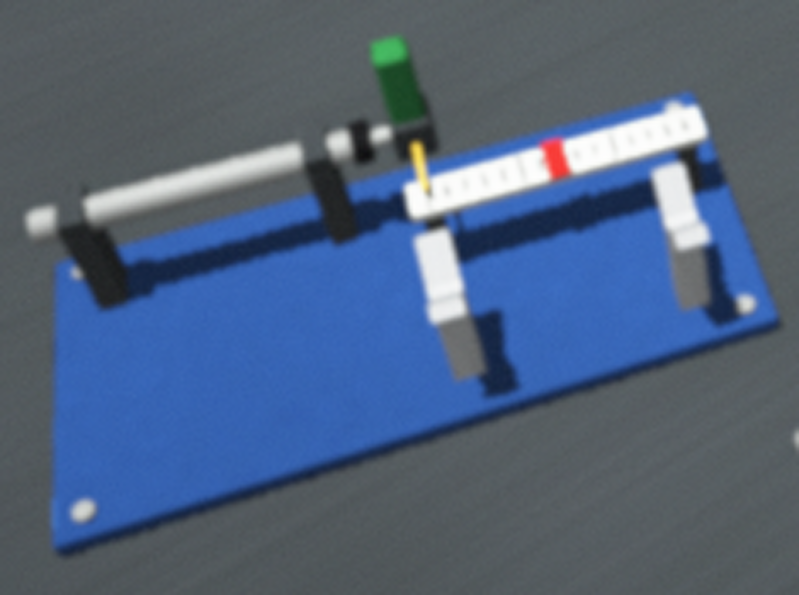

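View pics/t_pipe.png

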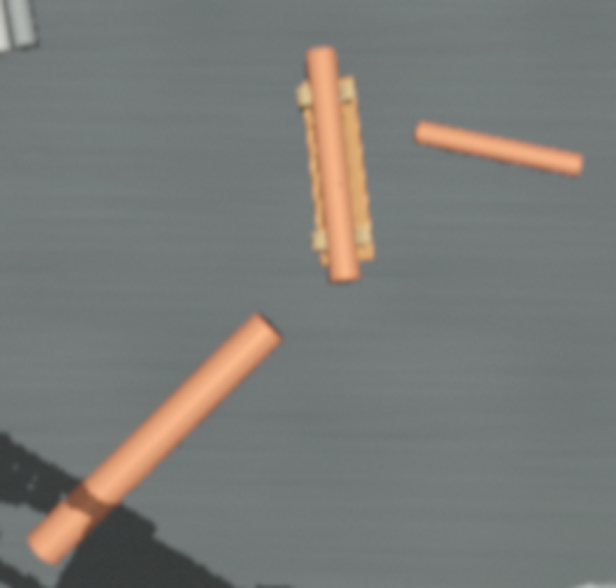

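```bash
cat > h.py <<'E'
import numpy as np, cv2
from scipy.spatial.transform import Rotation as R
K={"scene":(471.16819762,317.02532494,242.01770199),"top":(484.67677431,318.54802129,241.81992505)}
P={"scene":([1.08397688,-0.34164953,0.74328676],[0.81509248,0.36763709,0.17611527,0.41164382]),
"top":([0.29443497,0.09739969,1.30757325],[0.70929971,0.06894789,-0.06150274,-0.69882582])}
def Rm(n): 
    q=P[n][1]; return R.from_quat([q[1],q[2],q[3],q[0]]).as_matrix()
def proj(n,X):
    X=np.atleast_2d(X); c=(X-np.array(P[n][0]))@Rm(n); f,cx,cy=K[n]
    return np.c_[cx+f*c[:,0]/-c[:,2], cy-f*c[:,1]/-c[:,2]]
def ray(n,uv):
    f,cx,cy=K[n]; d=np.array([(uv[0]-cx)/f,-(uv[1]-cy)/f,-1.]); return np.array(P[n][0]),Rm(n)@d
def atz(n,uv,z):
    o,d=ray(n,uv); return o+d*(z-o[2])/d[2]
def tri(a,b):
    o1,d1=ray("scene",a);o2,d2=ray("top",b)
    d1/=np.linalg.norm(d1);d2/=np.linalg.norm(d2)
    A=np.c_[d1,-d2]; s=np.linalg.lstsq(A,o2-o1,rcond=None)[0]
    p,q=o1+s[0]*d1,o2+s[1]*d2; return (p+q)/2,np.linalg.norm(p-q)
E
python3 - <<'E'
from h import *
np.set_printoptions(precision=4,suppress=True)
for l,a,b,z in [("pipe",(373.6,226.6),(257.4,251),.04),("rests",(209.2,332.8),(433.6,214.5),.095),("rod",(159.1,290.2),(446.4,264.1),.112),("ptr",(173.6,319.4),(449.7,248.7),.073),("mark",(207.9,313.8),(419.8,246.4),.065),("can",(386.5,374.7),(337.6,154.9),0),("tape",(429.8,312.5),(280.4,173.5),0),("wrench",(310.2,436),(401.4,156.9),0)]:
    print(l,tri(a,b),atz("scene",a,z),atz("top",b,z))
E
```

```text
pipe (array([0.5022, 0.2725, 0.0457]), np.float64(0.003265371795013245)) [0.4968 0.2759 0.04  ] [0.5042 0.2746 0.04  ]
rests (array([ 0.5939, -0.1841,  0.0998]), np.float64(0.00659392753909817)) [ 0.5886 -0.1858  0.095 ] [ 0.5964 -0.1821  0.095 ]
rod (array([ 0.4644, -0.2128,  0.1089]), np.float64(0.011706339764549852)) [ 0.4643 -0.2186  0.112 ] [ 0.466  -0.2064  0.112 ]
ptr (array([ 0.5117, -0.2218,  0.0794]), np.float64(0.005656046126127517)) [ 0.5077 -0.2181  0.073 ] [ 0.5118 -0.2261  0.073 ]
mark (array([ 0.5188, -0.1555,  0.0551]), np.float64(0.005681837625488667)) [ 0.5255 -0.1607  0.065 ] [ 0.5181 -0.1509  0.065 ]
can (array([ 0.7885,  0.0585, -0.0044]), np.float64(0.011175167312384403)) [0.7876 0.0511 0.    ] [0.7904 0.063  0.    ]
tape (array([ 0.7333,  0.2235, -0.0016]), np.float64(0.0014154980039159494)) [ 0.7337  0.2216 -0.    ] [0.7332 0.2239 0.    ]
wrench (array([ 0.792 , -0.1212, -0.0156]), np.float64(0.0021418648713979575)) [ 0.7975 -0.1266  0.    ] [ 0.7867 -0.1177  0.    ]
```

```bash
cat > fit.py <<'E'
from h import *
from scipy.optimize import least_squares
T=lambda X,Y:((X+.5)/5-.5+370,(Y+.5)/5-.5+190)
S=lambda X,Y:((X+.5)/3.4-.5+45,(Y+.5)/3.4-.5+265)
def world(p,L):
    c,s=np.cos(p[2]),np.sin(p[2]); L=np.asarray(L,float).reshape(-1,3)
    return np.c_[p[0]+c*L[:,0]-s*L[:,1],p[1]+s*L[:,0]+c*L[:,1],L[:,2]]
# p: x,y,yaw,plate cx,cy, mark y
def obs(p):
    a,b=p[3],p[4]; m=p[5]
    return [("top",T(133,72),(a+.0875,b+.18,.012)),("top",T(770,250),(a+.0875,b-.18,.012)),("top",T(48,372),(a-.0875,b+.18,.012)),("top",T(703,558),(a-.0875,b-.18,.012)),
    ("top",T(262,280),(-.07,m,.065)),("top",T(393,305),(-.07,-.06,.073)),
    ("scene",S(427,190),(-.07,-.06,.073)),("scene",S(554,160),(-.07,m,.065)),("scene",S(388,50),(-.115,-.06,.137)),("top",T(411,369),(-.115,-.06,.137)),
    ("scene",S(778,318),(a+.0875,b+.18,.012)),("scene",S(54,545),(a+.0875,b-.18,.012)),("scene",S(692,95),(a-.0875,b+.18,.012))]
def res(p): return np.array([proj(n,world(p,L))[0]-uv for n,uv,L in obs(p)]).ravel()
def fit():
    return least_squares(res,[.593,-.184,-.26,-.05,-.06,.02],loss="soft_l1")
if __name__=="__main__":
    r=fit(); np.set_printoptions(precision=4,suppress=True); print(r.x,np.degrees(r.x[2])); print(res(r.x).reshape(-1,2).round(2))
    p=r.x; g=world(p,(-.115,-.06,.112)); print("grip",g)
    E=[]
    for s in(-1,1):
        for e in(-.008,.008):
            y=s*.06+e; E+=[((-.02,y,.095),(0,y,.075)),((0,y,.075),(.02,y,.095))]
        for x,z in((-.02,.095),(0,.075),(.02,.095)): E.append(((x,s*.06-.008,z),(x,s*.06+.008,z)))
    for z in(.137,.087):
        q=[(-.115+i*.009,-.06+j*.009,z) for i,j in((-1,-1),(1,-1),(1,1),(-1,1))]
        E+=[(q[i],q[(i+1)%4]) for i in range(4)]
    a,b=p[3],p[4]
    q=[(a+i*.0875,b+j*.18,.012) for i,j in((-1,-1),(1,-1),(1,1),(-1,1))]; E+=[(q[i],q[(i+1)%4]) for i in range(4)]
    E+=[((-.08,p[5]-.006,.065),(-.06,p[5]-.006,.065)),((-.08,p[5]+.006,.065),(-.06,p[5]+.006,.065)),((-.115,-.06,.073),(-.07,-.06,.073))]
    for n,(x0,x1,y0,y1),k in(("top",(375,475,195,275),8),("scene",(120,260,265,380),5.7)):
        im=cv2.imread(f"pics/{n}0.png")[y0:y1,x0:x1]; im=cv2.resize(im,None,fx=k,fy=k,interpolation=2)
        for A,B in E:
            u=[(proj(n,world(p,v))[0]-(x0,y0)+.5)*k-.5 for v in(A,B)]
            cv2.line(im,*[tuple(int(round(t)) for t in w) for w in u],(255,0,255),1,cv2.LINE_AA)
        cv2.imwrite(f"pics/ov_{n}.png",im)
E
python3 fit.py
```

```text
[ 0.5892 -0.1848 -0.2682 -0.0561 -0.0803  0.0074] -15.364838992298056
[[-0.83 -0.15]
 [ 0.5  -0.03]
 [-0.24  0.32]
 [ 0.27  0.7 ]
 [ 0.91 -1.26]
 [ 0.81  0.36]
 [-0.25 -0.23]
 [ 0.6   1.07]
 [ 0.37 -0.97]
 [-0.38  0.76]
 [ 0.71 -0.02]
 [-0.82  1.12]
 [ 0.48 -1.49]]
grip [[ 0.4624 -0.2122  0.112 ]]
```

View pics/ov_top.png

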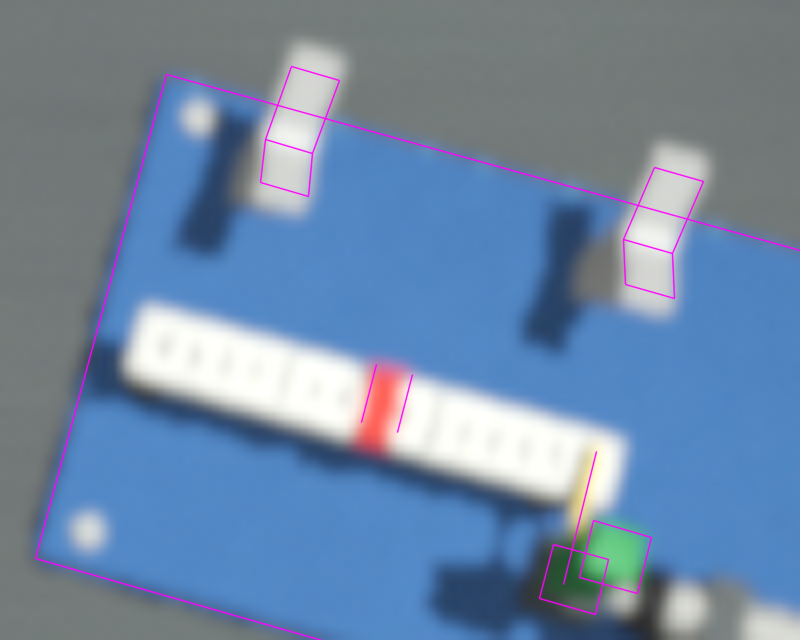

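View pics/ov_scene.png

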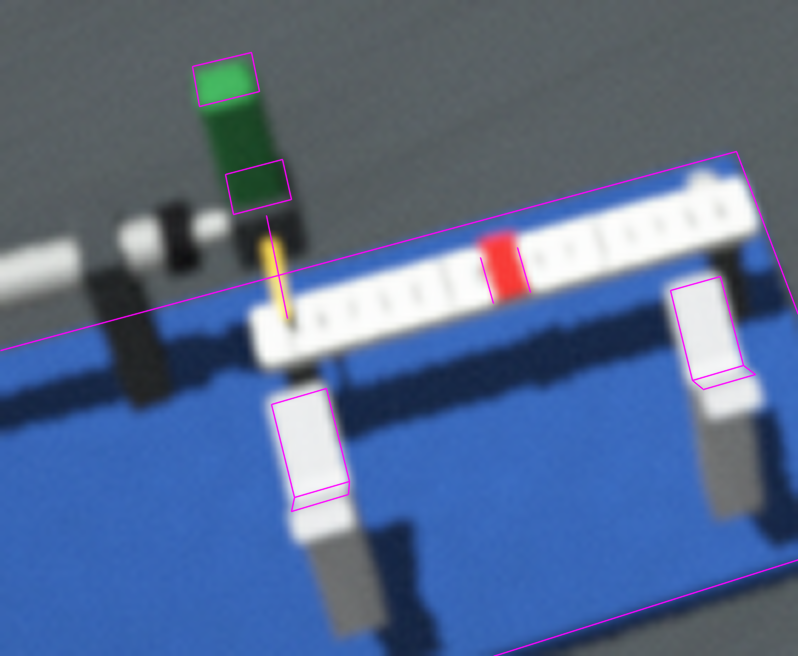

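Run:
```python
import cv2
a=cv2.imread("pics/top0.png"); b=cv2.imread("pics/scene0.png")
cv2.imwrite("pics/tp.png",cv2.resize(a[205:300,240:280],None,fx=6,fy=6,interpolation=2))
cv2.imwrite("pics/sp.png",cv2.resize(b[195:270,325:420],None,fx=8,fy=8,interpolation=2))
```

```text
(no output)
```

View pics/tp.png

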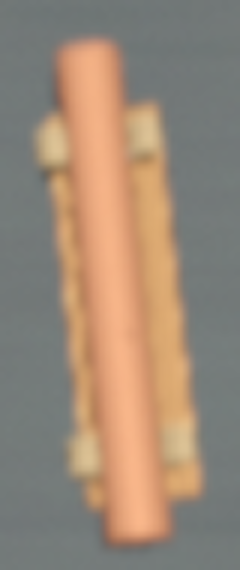

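View pics/sp.png

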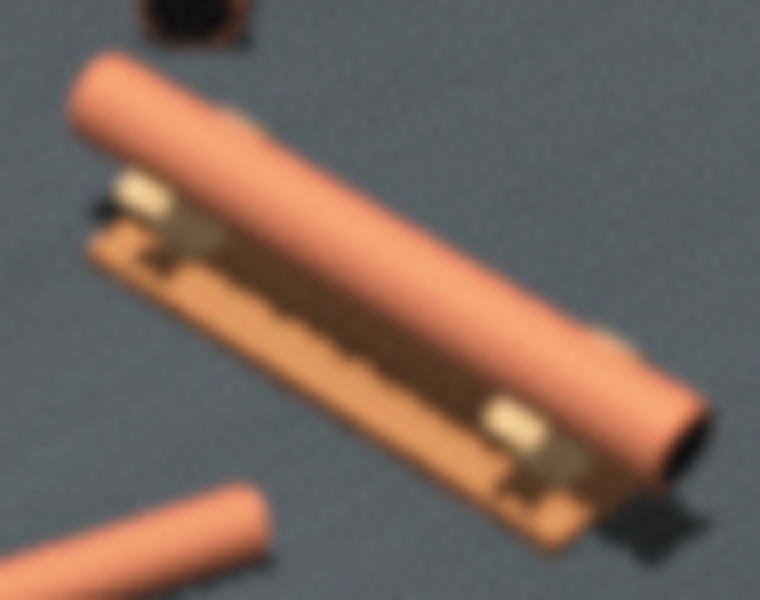

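```bash
cat > pfit.py <<'E'
from h import *
from scipy.optimize import least_squares
T=lambda X,Y:((X+.5)/6-.5+240,(Y+.5)/6-.5+205)
S=lambda X,Y:((X+.5)/8-.5+325,(Y+.5)/8-.5+195)
poly={"top":np.array([T(*v) for v in [(58,50),(66,42),(90,39),(113,42),(122,50),(171,530),(163,541),(140,545),(115,542),(107,535)]]),
"scene":np.array([S(*v) for v in [(68,105),(80,70),(115,50),(130,55),(708,405),(700,440),(660,482),(77,128)]])}
th=np.linspace(0,2*np.pi,32,endpoint=False); D=np.c_[np.cos(th),np.sin(th)]
a=np.linspace(0,2*np.pi,40)
def cyl(p,z):
    ax=np.array([np.cos(p[2]),np.sin(p[2]),0]); n=np.array([-ax[1],ax[0],0]); c=np.array([p[0],p[1],z])
    ring=.014*(np.outer(np.cos(a),n)+np.outer(np.sin(a),[0,0,1]))
    return np.r_[c+.11*ax+ring,c-.11*ax+ring]
def res(p,cams,z=.04): return np.concatenate([(D@proj(n,cyl(p,z)).T).max(1)-(D@poly[n].T).max(1) for n in cams])
if __name__=="__main__":
    for cams in(["top"],["scene"],["top","scene"]):
        r=least_squares(res,[.5,.273,.1],args=(cams,)); print(cams,r.x.round(4),np.degrees(r.x[2]).round(2),np.abs(r.fun).mean(),np.abs(r.fun).max())
E
python3 pfit.py
```

```text
['top'] [0.4996 0.2713 0.1431] 8.2 0.2624026777091458 0.8705546193546638
['scene'] [0.493  0.2717 0.1365] 7.82 0.28353513216008497 0.691803243749618
['top', 'scene'] [0.4965 0.2707 0.1408] 8.07 0.783605671956591 1.8866382664609205
```

```bash
cat >> h.py <<'E'
def qd(ang):
    """tool down, tool y at world angle ang"""
    # y->(sin2t.. ) axis a=(cos b, sin b,0), rot pi: y angle = 2b-90deg
    b=(ang+np.pi/2)/2
    return [0.,float(np.cos(b)),float(np.sin(b)),0.]
def snap(tag):
    from bench import camera
    out={}
    for n in("scene","top"):
        c=camera(n); cv2.imwrite(f"pics/{n}_{tag}.png",c["img"]); out[n]=c
    return out
E
python3 - <<'E'
from h import *
from bench import *
np.set_printoptions(precision=4,suppress=True)
a=np.radians(98.0); q=qd(a)
print(solve_ik([.4965,.271,.11],q))
move_to([.4965,.271,.11],q)
s=read_state(); print(s["t"],s["q"],s["tool_pos"],s["ee_rot"],q,s["force"])
c=snap("hov")
p=s["tool_pos"]
y=R.from_quat(np.r_[s["ee_rot"][1:],s["ee_rot"][0]]).as_matrix()[:,1]
for n,(x0,x1,y0,y1),k in(("top",(220,300,200,290),7),("scene",(310,430,150,270),5)):
    im=cv2.resize(c[n]["img"][y0:y1,x0:x1],None,fx=k,fy=k,interpolation=2)
    for v in(p,p+.0425*y+[0,0,.013],p-.0425*y+[0,0,.013],p+.057*y+[0,0,.013],p-.057*y+[0,0,.013]):
        u=(proj(n,v)[0]-(x0,y0)+.5)*k-.5
        cv2.drawMarker(im,tuple(int(round(t)) for t in u),(255,0,255),1,12,1)
    cv2.imwrite(f"pics/hov_{n}.png",im)
E
```

```text
[ 0.3766  0.3554  1.7088 -0.      1.0774 -1.3338]
3.65 [ 0.3777  0.3551  1.7084  0.0005  1.0775 -1.3334] [0.4964 0.2717 0.1103] [ 0.0002 -0.07    0.9975  0.0003] [0.0, -0.06975647374412533, 0.9975640502598242, 0.0] [-0.1745  0.0363 -0.0074]
```

View pics/hov_top.png

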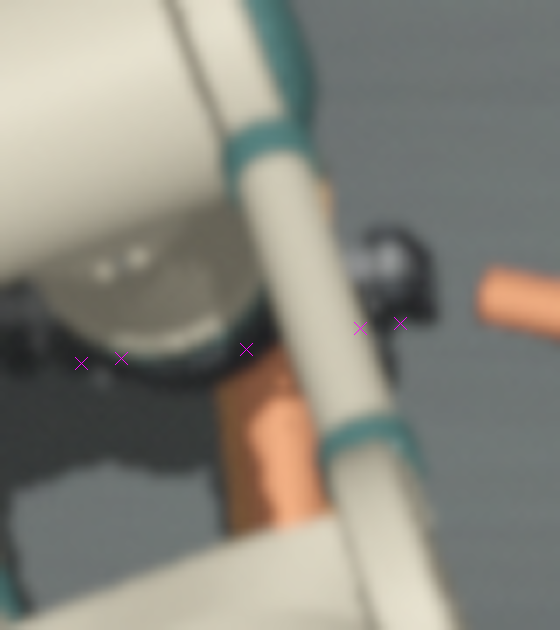

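View pics/hov_scene.png

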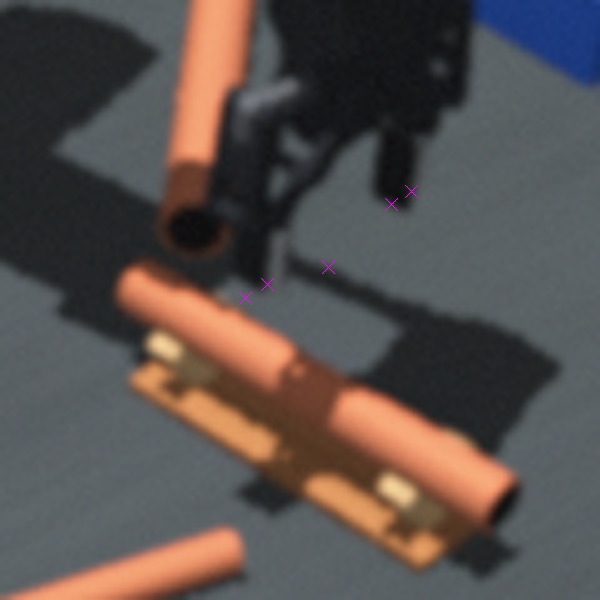

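Run:
```python
from h import *
from bench import *
np.set_printoptions(precision=4,suppress=True)
movel([.4965,.271,.024],speed=.12)
s=read_state(); print(s["t"],s["tool_pos"],s["force"])
move_gripper(.02,50)
s=read_state(); print(s["t"],s["tool_pos"],s["force"],s["moment"],s["grip_width"])
movel([.4965,.271,.12],speed=.12)
s=read_state(); print(s["t"],s["tool_pos"],s["force"],s["moment"],s["grip_width"])
c=snap("lift")
cv2.imwrite("pics/lift_s.png",cv2.resize(c["scene"]["img"][130:270,300:440],None,fx=4.2,fy=4.2,interpolation=2))
```

```text
4.6167 [0.497  0.2714 0.0245] [ 0.2161 -0.5118  0.0474]
5.1833 [0.4967 0.2719 0.0246] [-1.8871  3.5496  4.7207] [0.5949 0.25   0.0801] 0.026647066876745756
6.1333 [0.4957 0.2705 0.119 ] [-0.0351  0.6948 -2.5716] [ 0.0258  0.0381 -0.0425] 0.02647305337513876
```

View pics/lift_s.png

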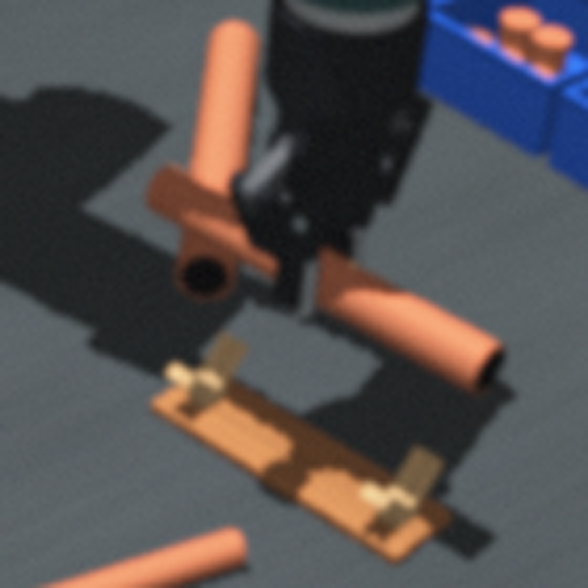

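Run:
```python
from h import *
from pfit import *
from bench import read_state,wait
np.set_printoptions(precision=4,suppress=True)
F=[];M=[]
for i in range(6):
    s=read_state(); F.append(s["force"]);M.append(s["moment"]); wait(.03)
print(np.mean(F,0),np.std(F,0),np.mean(M,0),np.std(M,0))
m=R.from_quat(np.r_[s["ee_rot"][1:],s["ee_rot"][0]]).as_matrix()
p=s["tool_pos"]; y=m[:,1]; x=m[:,0]; print(p,x,y)
k=4.2
for sx in(-.011,.011):
  for sy in(-.0133,-.0278):
    for dz in(0,.004):
      u=(proj("scene",p+sx*x+sy*y+[0,0,dz])[0]-(300,130)+.5)*k-.5; print(sx,sy,dz,u)
S=lambda X,Y:((X+.5)/k-.5+300,(Y+.5)/k-.5+130)
poly["scene"]=np.array([S(*v) for v in[(146,190),(152,175),(165,164),(178,168),(505,343),(500,368),(482,391),(470,387),(150,207)]])
r=least_squares(res,[.5,.273,.1],args=(["scene"],.135)); print(r.x,np.degrees(r.x[2]),np.abs(r.fun).mean(),r.fun.max())
```

```text
[ 0.258   0.0831 -2.3817] [0.5673 0.3546 0.2604] [0.001  0.0151 0.0096] [0.0246 0.0096 0.0217]
[0.4962 0.2708 0.1193] [-0.9903 -0.1391  0.0013] [-0.1391  0.9903 -0.0004]
-0.011 -0.0133 0 [317.0321 314.7156]
-0.011 -0.0133 0.004 [317.7871 308.564 ]
-0.011 -0.0278 0 [298.9389 326.5121]
-0.011 -0.0278 0.004 [299.6522 320.3448]
0.011 -0.0133 0 [284.8583 296.2359]
0.011 -0.0133 0.004 [285.5222 290.1045]
0.011 -0.0278 0 [266.7252 307.7635]
0.011 -0.0278 0.004 [267.347  301.6161]
[0.4954 0.2692 0.1417] 8.121178474101182 0.27102139017595483 0.9102433254875564
```

```bash
cat > fit2.py <<'E'
from h import *
from fit import world,T,S
from scipy.optimize import least_squares
T2=lambda X,Y:((X+.5)/8-.5+375,(Y+.5)/8-.5+195)
S2=lambda X,Y:((X+.5)/5.7-.5+120,(Y+.5)/5.7-.5+265)
def obs(p):
    a,b,m,w=p[3:7]; e=.008
    return [("top",T(133,72),(a+.0875,b+.18,.012)),("top",T(770,250),(a+.0875,b-.18,.012)),("top",T(48,372),(a-.0875,b+.18,.012)),("top",T(703,558),(a-.0875,b-.18,.012)),
    ("top",T(393,305),(-.07,-.06,.073)),("top",T(411,369),(-.115,-.06,.137)),
    ("top",T2(292,40),(w,.06+e,.095)),("top",T2(350,55),(w,.06-e,.095)),("top",T2(250,207),(-w,.06+e,.095)),("top",T2(305,217),(-w,.06-e,.095)),
    ("top",T2(655,142),(w,-.06+e,.095)),("top",T2(710,158),(w,-.06-e,.095)),("top",T2(620,305),(-w,-.06+e,.095)),("top",T2(675,318),(-w,-.06-e,.095)),
    ("scene",S(427,190),(-.07,-.06,.073)),("scene",S(388,50),(-.115,-.06,.137)),
    ("scene",S(778,318),(a+.0875,b+.18,.012)),("scene",S(54,545),(a+.0875,b-.18,.012)),("scene",S(692,95),(a-.0875,b+.18,.012)),
    ("scene",S2(268,402),(-w,-.06-e,.095)),("scene",S2(325,388),(-w,-.06+e,.095)),("scene",S2(294,543),(w,-.06-e,.095)),("scene",S2(358,527),(w,-.06+e,.095)),
    ("scene",S2(667,288),(-w,.06-e,.095)),("scene",S2(722,275),(-w,.06+e,.095)),("scene",S2(705,418),(w,.06-e,.095)),("scene",S2(763,403),(w,.06+e,.095))]
def res(p,cams): return np.concatenate([proj(n,world(p,L))[0]-uv for n,uv,L in obs(p) if n in cams])
np.set_printoptions(precision=4,suppress=True)
if __name__=="__main__":
  for cams in(("top",),("scene",),("top","scene")):
    r=least_squares(res,[.593,-.184,-.26,-.05,-.08,.02,.026],args=(cams,),loss="soft_l1")
    print(cams,r.x,np.degrees(r.x[2])); print(res(r.x,cams).reshape(-1,2).round(1).tolist()); print(world(r.x,(-.115,-.06,.112)))
E
python3 fit2.py
```

```text
('top',) [ 0.59   -0.1848 -0.2679 -0.0563 -0.0804  0.0152  0.0278] -15.347796083584381
[[-0.8, -0.3], [0.5, -0.3], [-0.2, 0.1], [0.3, 0.5], [0.8, 0.1], [-0.4, 0.4], [0.6, 0.2], [-0.7, -0.0], [0.5, -0.5], [-0.3, -0.0], [0.6, -0.0], [-0.2, -0.3], [-0.0, 0.0], [-0.8, 0.1]]
[[ 0.4632 -0.2123  0.112 ]]
('scene',) [ 0.5937 -0.1867 -0.2718 -0.0616 -0.08    0.02    0.0259] -15.571024079735048
[[-0.0, 1.8], [0.6, 0.9], [0.5, -0.1], [-1.1, 0.3], [0.6, -1.6], [0.1, -0.2], [-0.2, -0.5], [0.1, -0.3], [-1.0, -0.5], [0.1, 0.2], [-0.7, -0.0], [1.0, 0.0], [0.1, -0.1]]
[[ 0.4669 -0.2136  0.112 ]]
('top', 'scene') [ 0.5919 -0.1859 -0.2707 -0.059  -0.0801  0.02    0.0269] -15.510170439823035
[[-0.7, -0.2], [0.5, 0.2], [-0.3, 0.2], [0.1, 0.9], [1.1, -0.6], [-0.1, -0.3], [0.9, -0.2], [-0.3, -0.4], [1.0, -1.7], [0.1, -1.2], [0.9, -0.3], [0.1, -0.6], [0.4, -1.1], [-0.3, -1.0], [-0.1, 0.9], [0.6, 0.1], [0.6, 0.2], [-1.0, 0.8], [0.6, -1.4], [-0.0, -1.5], [-0.4, -1.8], [0.2, -0.8], [-0.9, -1.0], [-0.2, -1.1], [-1.0, -1.3], [1.0, -0.5], [0.1, -0.6]]
[[ 0.4651 -0.213   0.112 ]]
```

Run:
```python
from h import *
from bench import *
np.set_printoptions(precision=4,suppress=True)
q=qd(np.radians(-15.45)); X,Y=.5917,-.187
movel([.4965,.271,.2],speed=.15)
move_to([X,Y,.2],q)
s=read_state(); print(s["t"],s["tool_pos"],s["q"])
movel([X,Y,.12],speed=.1)
s=read_state(); print(s["t"],s["tool_pos"],s["ee_rot"],q,s["force"],s["grip_width"])
c=snap("over")
cv2.imwrite("pics/over.png",np.hstack([cv2.resize(c["scene"]["img"][250:420,100:290],None,fx=2.1*1.9,fy=2.1*1.9,interpolation=2)[:600,:780]]))
```

```text
8.825 [ 0.5917 -0.1859  0.1998] [-0.4169  0.3619  1.4556  0.0007  1.3248 -0.1488]
9.775 [ 0.5923 -0.1872  0.1207] [0.0007 0.7957 0.6057 0.0004] [0.0, 0.795737817443383, 0.6056412518070753, 0.0] [ 0.5491  0.7826 -2.7114] 0.026590353198087096
```

View pics/over.png

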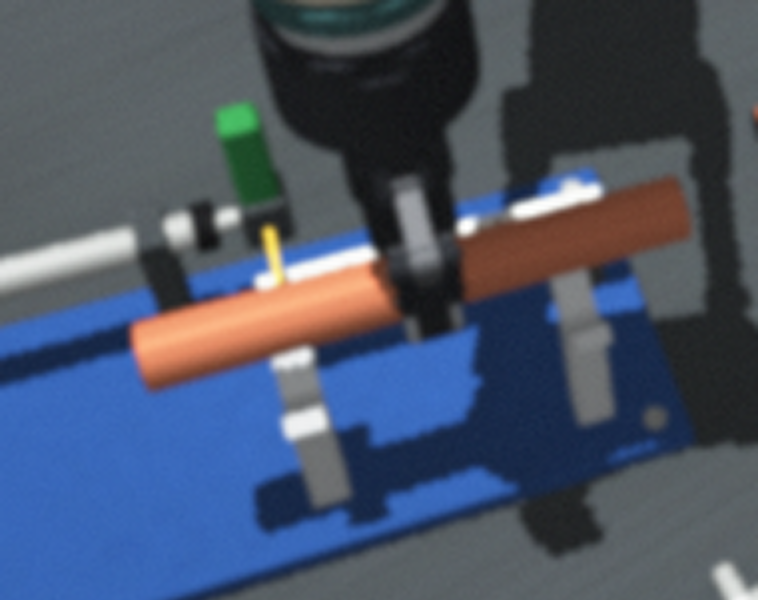

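View pics/top_over.png

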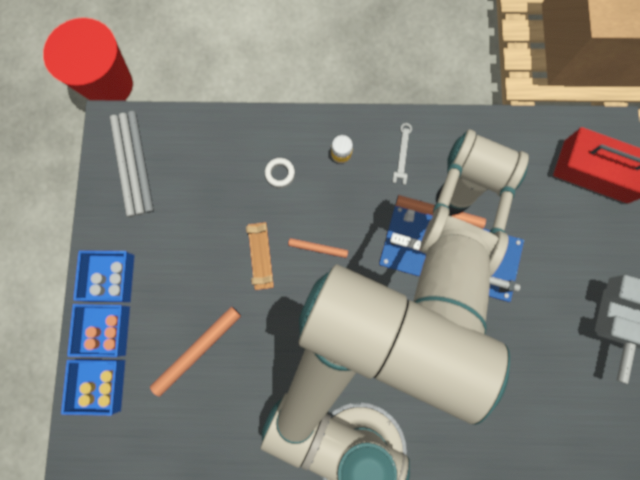

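Run:
```python
from h import *
from pfit import *
from fit2 import world
k=3.99
S=lambda X,Y:((X+.5)/k-.5+100,(Y+.5)/k-.5+250)
poly["scene"]=np.array([S(*v) for v in[(131,327),(140,323),(672,177),(682,178),(690,205),(691,225),(686,236),(160,390),(150,387),(134,348)]])
r=least_squares(res,[.59,-.186,1.3],args=(["scene"],.136)); print(r.x,np.degrees(r.x[2]),np.abs(r.fun).mean(),r.fun.max())
J=np.array([.5937,-.1867]); yd=np.array([.267,.964]); xd=np.array([.964,-.267]); d=r.x[:2]-J; print("along",d@yd,"across",d@xd)
```

```text
[ 0.5915 -0.1874  1.3046] 74.74920268238492 0.6139024029842857 1.3361970042718667
along -0.0012411894124499914 across -0.001909237053949537
```

Run:
```python
from h import *
from bench import *
np.set_printoptions(precision=4,suppress=True)
X,Y=.5932,-.1862
movel([X,Y,.09],speed=.08)
for z in(.086,.083,.0805,.0795):
    movel([X,Y,z],speed=.03); s=read_state(); print(s["t"],z,s["tool_pos"],s["force"],s["moment"])
    if s["force"][2]>6: break
c=snap("low")
cv2.imwrite("pics/low.png",cv2.resize(c["scene"]["img"][250:400,100:290],None,fx=4,fy=4,interpolation=2))
```

```text
10.6833 0.086 [ 0.5932 -0.1862  0.0861] [-0.4544 -0.0019 -1.9444] [-0.0141  0.0039 -0.0235]
10.9333 0.083 [ 0.5934 -0.1864  0.0836] [-1.2447  0.0162  2.1786] [-0.012   0.1505 -0.0331]
11.1833 0.0805 [ 0.5934 -0.1864  0.0835] [-4.4918  2.3704 14.0126] [0.207  0.6687 0.0459]
```

View pics/low.png

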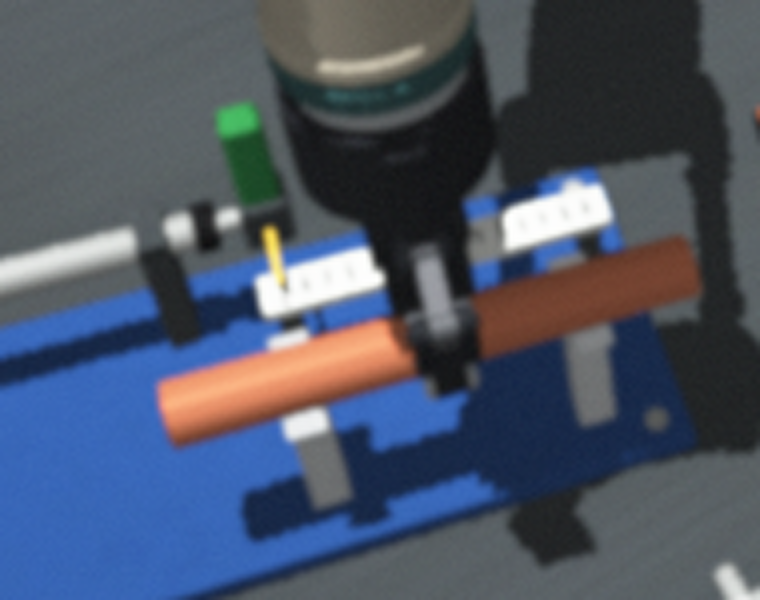

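Run:
```python
from h import *
from bench import *
np.set_printoptions(precision=4,suppress=True)
xd=np.array([.964,-.267]); P0=np.array([.5932,-.1862])
movel([*P0,.086],speed=.05)
P1=P0-.003*xd
movel([*P1,.086],speed=.05)
for z in(.083,.081,.0795,.0785):
    movel([*P1,z],speed=.03); s=read_state(); print(s["t"],z,s["tool_pos"],s["force"],"across",s["force"][:2]@xd,s["moment"])
    if s["force"][2]>6: break
```

```text
12.0417 0.083 [ 0.5901 -0.1853  0.0825] [-0.0406 -0.4447 -2.1965] across 0.07956556832508241 [ 0.0527 -0.0107 -0.0333]
12.2917 0.081 [ 0.5902 -0.1854  0.0808] [-0.3714  0.9642 -2.9222] across -0.6154535412033066 [ 0.0296 -0.0139  0.0025]
12.5417 0.0795 [ 0.5904 -0.1854  0.0805] [-1.946   1.3819  3.5168] across -2.244869471164469 [0.1152 0.2677 0.0007]
12.7917 0.0785 [ 0.5904 -0.1854  0.0804] [-3.7585  2.097   9.8448] across -4.183083428916149 [ 0.1995  0.5542 -0.0122]
```

Run:
```python
from h import *
from bench import *
np.set_printoptions(precision=4,suppress=True)
xd=np.array([.964,-.267]); P1=np.array([.5932,-.1862])-.0041*xd
movel([*P1,.082],speed=.04)
for z in(.0805,.0795,.0788):
    movel([*P1,z],speed=.03); s=read_state(); print(s["t"],z,s["tool_pos"],s["force"],"across",s["force"][:2]@xd)
    if s["force"][2]>1: break
z=s["tool_pos"][2]
move_gripper(.05); s=read_state(); print(s["t"],s["tool_pos"],s["force"],s["grip_width"])
movel([*P1,.14],speed=.12)
movel([*P1,.22],speed=.2)
q=qd(np.radians(-105.45))
c=snap("rel"); print(read_state()["t"])
cv2.imwrite("pics/rel.png",cv2.resize(c["scene"]["img"][250:400,100:290],None,fx=4,fy=4,interpolation=2))
```

```text
13.2917 0.0805 [ 0.5894 -0.1852  0.08  ] [ 0.462  -0.4658 -1.6542] across 0.5697515734182168
13.5417 0.0795 [ 0.5896 -0.1852  0.0797] [ 1.5781 -0.1138  0.372 ] across 1.5517214450789525
13.7917 0.0788 [ 0.5896 -0.1852  0.0797] [-0.8647 -0.0627  5.0854] across -0.8168260912022588
14.1417 [ 0.589  -0.185   0.0784] [ 0.0047 -0.3218 -0.4151] 0.05000360437501875
15.45
```

View pics/rel.png

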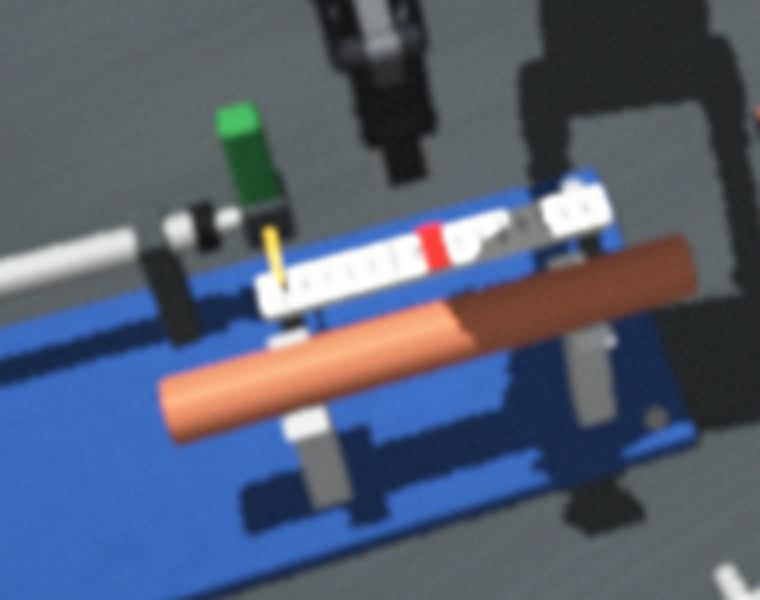

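```bash
python3 - <<'E'
from h import *
from pfit import *
k=4
S=lambda X,Y:((X+.5)/k-.5+100,(Y+.5)/k-.5+250)
poly["scene"]=np.array([S(*v) for v in[(158,384),(163,379),(680,234),(690,238),(698,268),(696,287),(690,294),(190,442),(178,444),(170,435)]])
r=least_squares(res,[.59,-.186,1.3],args=(["scene"],.095)); print(r.x,np.degrees(r.x[2]),np.abs(r.fun).mean(),r.fun.max())
J=np.array([.5937,-.1867]); yd=np.array([.267,.964]); xd=np.array([.964,-.267]); d=r.x[:2]-J; print("along",d@yd,"across",d@xd)
E
python3 - <<'E'
import cv2
c=cv2.imread("pics/top_rel.png"); cv2.imwrite("pics/toprel.png",cv2.resize(c[180:310,370:530],None,fx=4.6,fy=4.6,interpolation=2))
E
```

```text
[ 0.58889844 -0.18581482  1.30238276] 74.62103534993541 0.5166462237204619 0.968323214109887
along -0.0004287019949182193 across -0.004865043188635013
```

View pics/toprel.png

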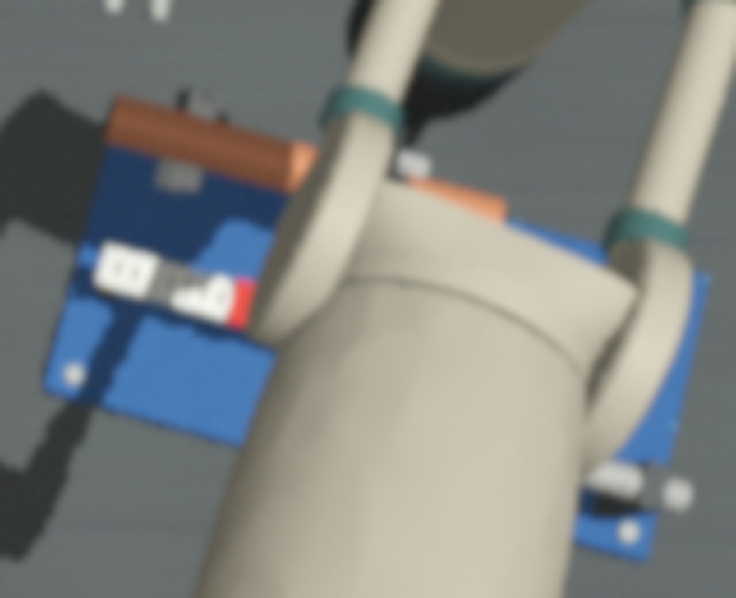

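Run:
```python
from h import *
from pfit import *
from fit import world
k=4.6
S=lambda X,Y:((X+.5)/k-.5+370,(Y+.5)/k-.5+180)
poly["top"]=np.array([S(*v) for v in[(104,138),(107,147),(113,100),(122,96),(503,196),(508,200),(506,216),(499,224)]])
yd=np.array([.267,.964]); xd=np.array([.964,-.267]); J=np.array([.590,-.1848])
r=least_squares(res,[.59,-.186,1.3],args=(["top"],.095)); print(r.x,np.degrees(r.x[2]),np.abs(r.fun).mean(),r.fun.max())
d=r.x[:2]-J; print("along",d@yd,"across",d@xd)
for X in((190,175),(180,160),(205,105),(413,165)): print(X,((atz("top",S(*X),.095)[:2]-J)@yd).round(4))
# overlay
im=cv2.imread("pics/toprel.png")
for p,col in((r.x,(255,0,255)),([.590,-.1848,np.radians(74.6)],(0,255,0))):
    h=cv2.convexHull(proj("top",cyl(p,.095)).astype(np.float32))[:,0]; h=((h-(370,180)+.5)*k-.5).round().astype(int); cv2.polylines(im,[h],True,col,1)
cv2.imwrite("pics/trov.png",im)
```

```text
[ 0.59431726 -0.18625032  1.35235914] 77.48447088060253 0.7680209397635221 2.4463964414488224
along -0.00024539683325431125 across 0.004549074760811646
(190, 175) 0.058
(180, 160) 0.0655
(205, 105) 0.06
(413, 165) -0.0597
```

View pics/trov.png

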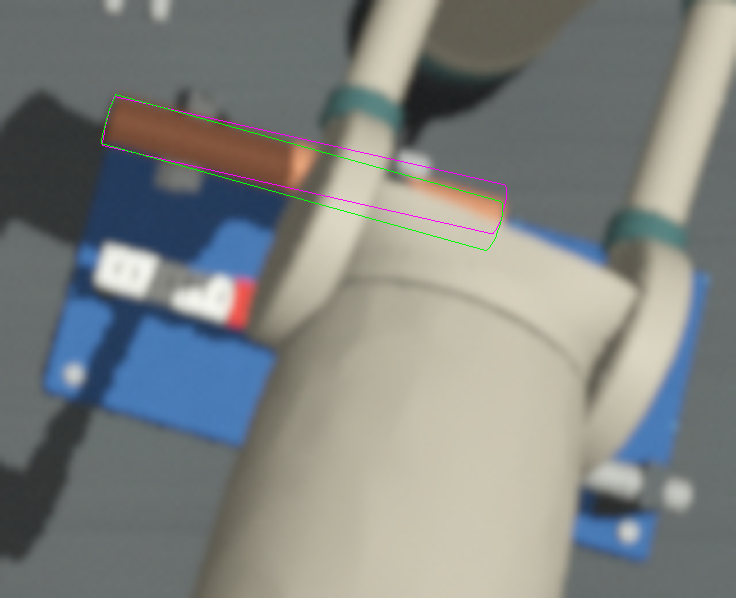

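Run:
```python
from h import *
from bench import *
np.set_printoptions(precision=4,suppress=True)
q=qd(np.radians(-105.4)); G=np.array([.4628,-.2122])+.002*np.array([.266,.964])
move_to([*G,.21],q); move_gripper(.065)
s=read_state(); print(s["t"],s["tool_pos"],s["q"])
movel([*G,.15],speed=.12)
s=read_state(); print(s["t"],s["tool_pos"],s["force"],s["grip_width"])
c=snap("g1")
cv2.imwrite("pics/g1.png",cv2.resize(c["scene"]["img"][230:380,90:280],None,fx=4,fy=4,interpolation=2))
```

```text
17.0333 [ 0.4636 -0.2102  0.2099] [-0.5625  0.1903  1.6767  0.      1.2746  1.2766]
17.6833 [ 0.4637 -0.2105  0.1504] [-0.4664  0.0639 -0.0077] 0.06504813057334174
```

View pics/g1.png

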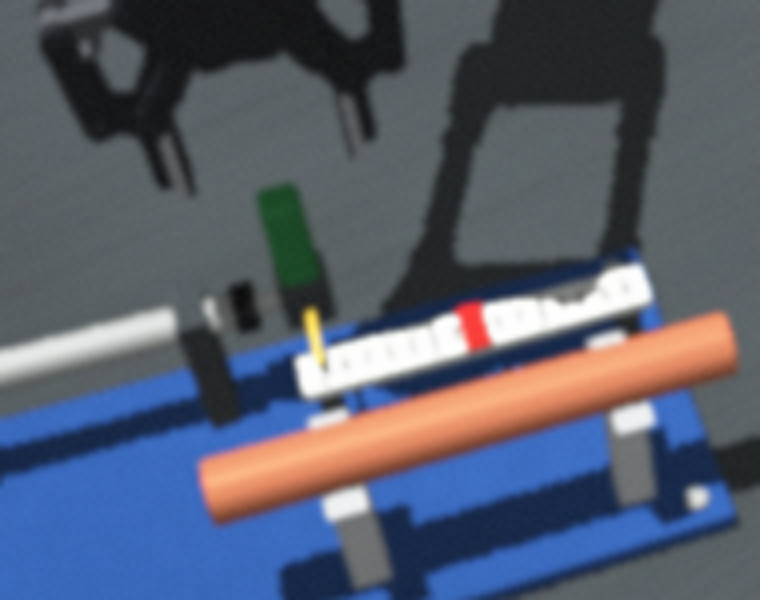

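Run:
```python
from h import *
from bench import *
np.set_printoptions(precision=4,suppress=True)
G=np.array([.4628,-.2122])+.002*np.array([.266,.964])
print((proj("scene",[.4628,-.2122,.137])[0]-(90,230)+.5)*4-.5)
for z in(.125,.108,.099):
    movel([*G,z],speed=.08); s=read_state(); print(s["t"],s["tool_pos"],s["force"])
    if np.abs(s["force"]).max()>6: break
c=snap("g2")
cv2.imwrite("pics/g2.png",cv2.resize(c["scene"]["img"][230:380,90:280],None,fx=4,fy=4,interpolation=2))
```

```text
[278.4609 195.5214]
18.2417 [ 0.4633 -0.2103  0.125 ] [-0.0924  1.1057 -0.4267]
18.6 [ 0.4633 -0.2102  0.108 ] [-1.261   0.0102 -0.1032]
18.8583 [ 0.4631 -0.2102  0.099 ] [-0.0895  0.3288  0.091 ]
```

View pics/g2.png

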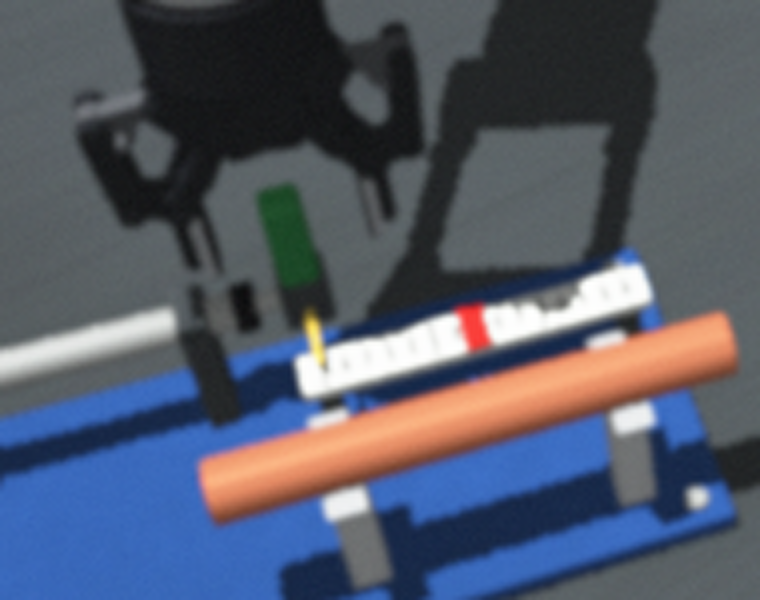

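Run:
```python
from h import *
from bench import *
np.set_printoptions(precision=4,suppress=True)
move_gripper(.01,60); s=read_state(); print(s["t"],s["tool_pos"],s["force"],s["moment"],s["grip_width"])
c=snap("g3")
cv2.imwrite("pics/g3.png",cv2.resize(c["scene"]["img"][230:380,90:280],None,fx=4,fy=4,interpolation=2))
```

```text
19.4417 [ 0.4633 -0.2109  0.0993] [-1.405  -2.4766  2.1557] [-0.2781  0.2409 -0.0211] 0.017538636414645307
```

View pics/g3.png

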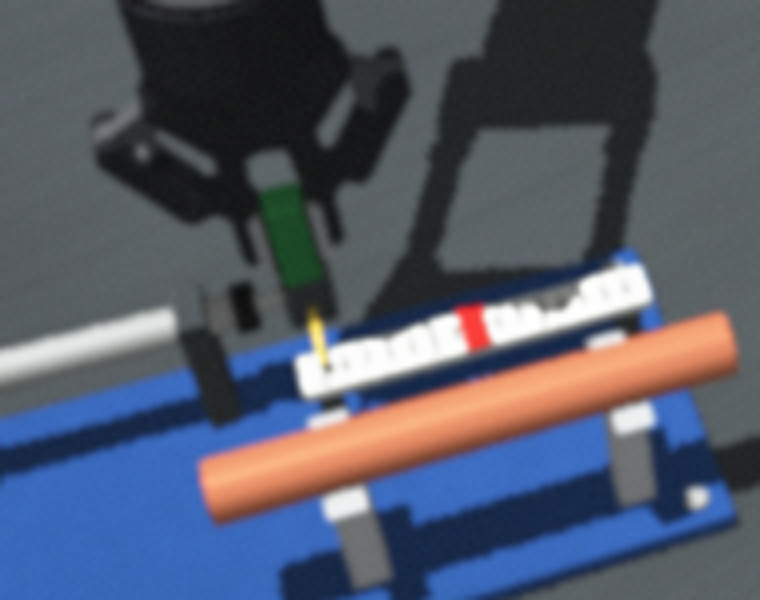

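Run:
```python
from h import *
np.set_printoptions(precision=4,suppress=True)
yaw=np.radians(-15.4); xd=np.array([np.cos(yaw),np.sin(yaw)]); yd=np.array([-xd[1],xd[0]])
for n in("top","scene"):
    im=cv2.imread(f"pics/{n}0.png"); b,g,r=[im[...,i].astype(int) for i in range(3)]
    x0,x1,y0,y1=(405,440,230,265) if n=="top" else (190,230,295,330)
    sub=np.zeros(r.shape,float); sub[y0:y1,x0:x1]=np.clip((r-np.maximum(b,g))[y0:y1,x0:x1],0,None); sub[sub<50]=0
    v,u=np.nonzero(sub); w=sub[v,u]; c=np.array([(u*w).sum(),(v*w).sum()])/w.sum()
    ye=np.zeros(r.shape); X0,X1,Y0,Y1=(435,460,240,275) if n=="top" else (155,185,295,330)
    ye[Y0:Y1,X0:X1]=np.clip((np.minimum(r,g)-b)[Y0:Y1,X0:X1]-60,0,None)*(g[Y0:Y1,X0:X1]<r[Y0:Y1,X0:X1]+10)
    vv,uu=np.nonzero(ye); W=ye[vv,uu]; yc=np.array([(uu*W).sum(),(vv*W).sum()])/W.sum()
    M=atz(n,c,.065)[:2]; J=np.array([.590,-.1848])
    print(n,"band px",c,len(w),M,"rest frame",(M-J)@xd,(M-J)@yd,"yellow blob",yc,len(W))
    for tip in ({"top":[(393,305)],"scene":[(427,190)]}[n]):
        uv=((tip[0]+.5)/5-.5+370,(tip[1]+.5)/5-.5+190) if n=="top" else ((tip[0]+.5)/3.4-.5+45,(tip[1]+.5)/3.4-.5+265)
        Pp=atz(n,uv,.073)[:2]; print("tip",uv,(Pp-J)@xd,(Pp-J)@yd)
    # yellow blob: blade points at z~.073-.08
    for z in(.073,.078,.083): Q=atz(n,yc,z)[:2]; print("  yel",z,(Q-J)@xd,(Q-J)@yd)
```

```text
top band px [421.935  245.7416] 47 [ 0.5199 -0.1565] rest frame -0.0750546237016216 0.008692306098402675 yellow blob [447.     257.2273] 3
tip (448.2, 250.6) -0.07038017691903346 -0.058061207136995335
  yel 0.073 -0.08804921260096453 -0.059140744890742676
  yel 0.078 -0.089150174121501 -0.058117237102669486
  yel 0.083 -0.09025113564203747 -0.057093729314596296
scene band px [207.9793 311.3545] 74 [ 0.5204 -0.1579] rest frame -0.0742308117688275 0.007474025965836318 yellow blob [167.7198 311.3284] 36
tip (170.23529411764707, 320.52941176470586) -0.07003006719374466 -0.059957162691359624
  yel 0.073 -0.0930396024029968 -0.06105565774807351
  yel 0.078 -0.08848235294736584 -0.06074969669119813
  yel 0.083 -0.0839251034917349 -0.0604437356343227
```

Run:
```python
from h import *
from bench import *
np.set_printoptions(precision=4,suppress=True)
yaw=np.radians(-15.4); yd=np.array([-np.sin(yaw),np.cos(yaw)]); xd=np.array([yd[1],-yd[0]])
p0=np.array([.4633,-.2105])
for d in(.01,.03,.066):
    movel([*(p0+d*yd),.0992],speed=.06); s=read_state(); print(s["t"],d,s["tool_pos"],"f along",s["force"][:2]@yd,"x",s["force"][:2]@xd,s["force"][2],s["grip_width"])
    if np.abs(s["force"]).max()>25: break
c=snap("p1")
cv2.imwrite("pics/p1s.png",cv2.resize(c["scene"]["img"][270:350,160:260],None,fx=7.5,fy=7.5,interpolation=2))
cv2.imwrite("pics/p1t.png",cv2.resize(c["top"]["img"][200:300,370:500],None,fx=6,fy=6,interpolation=2))
```

```text
19.8583 0.01 [ 0.4661 -0.2009  0.0994] f along -2.3206254693217754 x -0.6699421165306985 3.5291772411073024 0.01741565092217828
20.3417 0.03 [ 0.4713 -0.1817  0.0993] f along -3.431920982393857 x -1.5741269154009505 4.399006898251935 0.017308788198203483
21.0917 0.066 [ 0.4807 -0.1477  0.0993] f along -5.945426745826808 x -1.6893399456947984 3.946370610893531 0.017075920301873472
```

View pics/p1s.png

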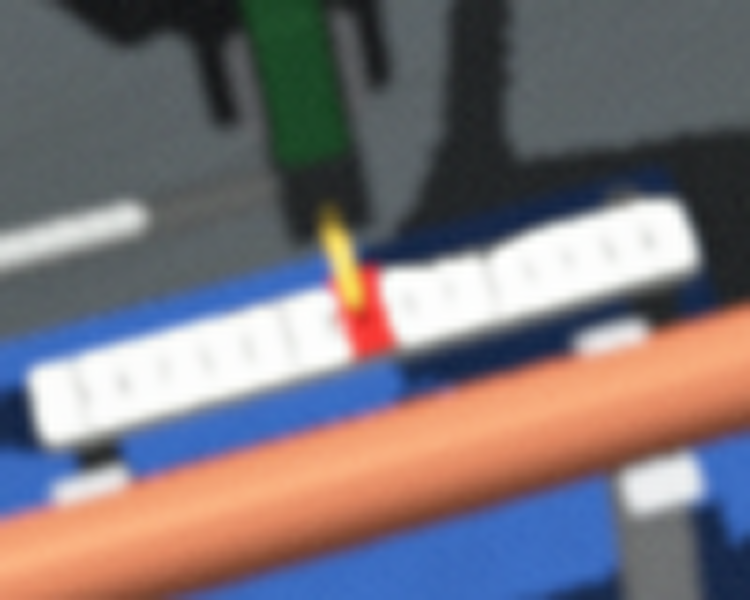

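View pics/p1t.png

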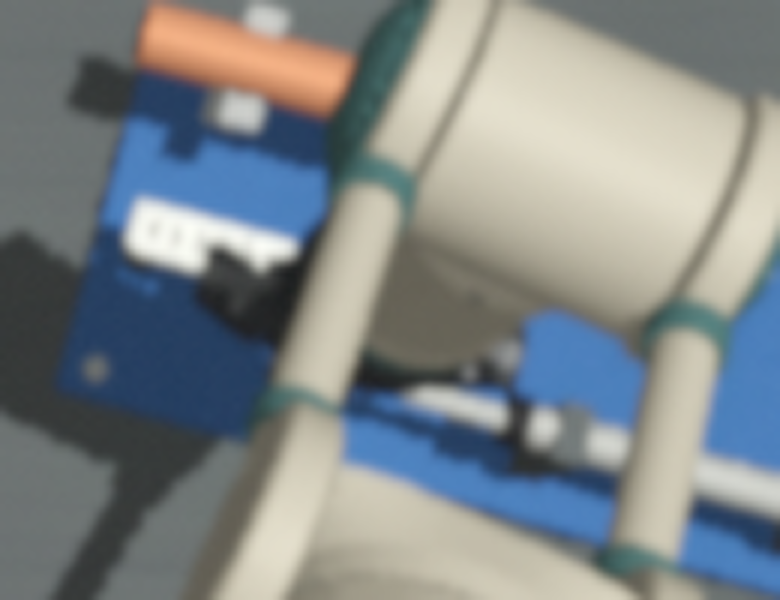

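Run:
```python
from h import *
np.set_printoptions(precision=4,suppress=True)
yaw=np.radians(-15.4); xd=np.array([np.cos(yaw),np.sin(yaw)]); yd=np.array([-xd[1],xd[0]])
S=lambda X,Y:((X+.5)/7.5-.5+160,(Y+.5)/7.5-.5+270); J=np.array([.590,-.1848])
for t in((358,305),(355,300),(360,309)):
    Q=atz("scene",S(*t),.073)[:2]-J; print("tip",Q@xd,Q@yd)
for t in((366,313),(357,277),(376,351),(342,310),(388,310)):
    Q=atz("scene",S(*t),.065)[:2]-J; print("band",Q@xd,Q@yd)
Q=atz("scene",(207.979,311.354),.065)[:2]-J; print("band0",Q@yd)
t0=atz("scene",(170.235,320.529),.073)[:2]-J; print("tip home",t0@xd,t0@yd)
```

```text
tip -0.07029467422188342 0.006532643219273675
tip -0.07211080607990762 0.006171250192504966
tip -0.06887943679010454 0.006730438520454989
band -0.0741080527258845 0.008165781249676608
band -0.08629312594569938 0.008442883986703077
band -0.061456104822193616 0.007992394407500263
band -0.07712429353043732 0.0028600535363783246
band -0.07314736710342204 0.013404044473811156
band0 0.007473677451423839
tip home -0.07003119214159087 -0.05995751248931853
```

Run:
```python
from h import *
from bench import *
np.set_printoptions(precision=4,suppress=True)
yaw=np.radians(-15.4); yd=np.array([-np.sin(yaw),np.cos(yaw)])
p0=np.array([.4633,-.2105])
movel([*(p0+.0673*yd),.0992],speed=.02); wait(.8)
for i in range(2):
    s=read_state(); print(s["t"],s["tool_pos"],s["force"],s["grip_width"],np.abs(s["joint_vel"]).max()); wait(.3)
c=snap("p2")
cv2.imwrite("pics/p2s.png",cv2.resize(c["scene"]["img"][270:350,160:260],None,fx=7.5,fy=7.5,interpolation=2))
```

```text
22.2417 [ 0.4809 -0.1467  0.0993] [-2.9234 -5.8418  5.3665] 0.017379573383757573 0.0012889814426069188
22.5417 [ 0.4809 -0.1467  0.0993] [-3.2576 -6.4216  4.3937] 0.017203416949536945 0.0009276749084843809
```

View pics/p2s.png

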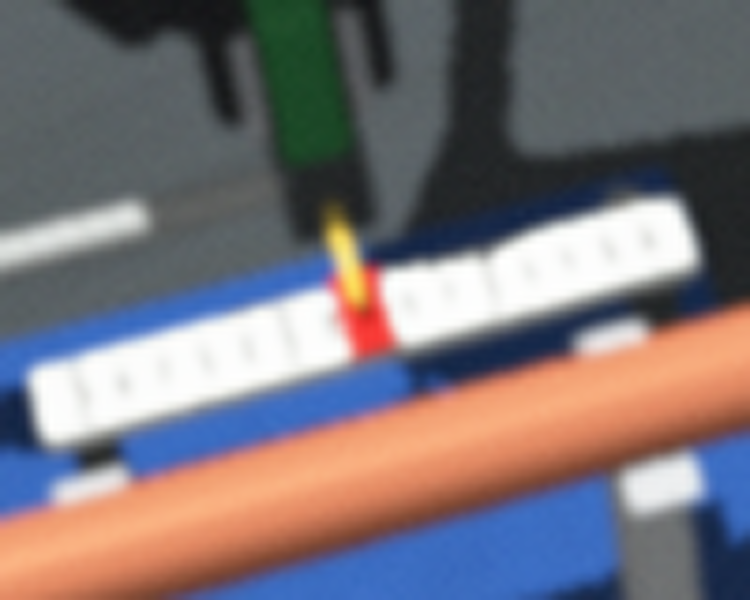

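View pics/scene_p2.png

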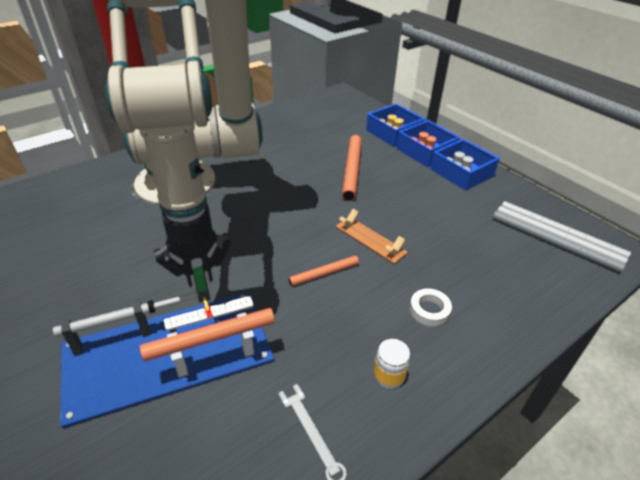

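```bash
python3 -c "
from bench import *
print(close_job())"
```

```text
the job is handed in; nothing more can be done
None
```

The job is handed in. The pipe lies in the jig's two V rests, and the gripper is still holding the green grip with the yellow pointer over the red band. The robot's clock stood at about 23 s of the 54 s allowed.

**Pipe:** I moved the middle-sized pipe from the cradle into the rests. On the first lowering it touched the outer (+x) slope of the Vs, because the scene camera reads about 4 mm off there. I shifted it about 4 mm across until it seated, then let go with the rod still home. Both cameras put its centre within about 0.5 mm of the middle lengthwise.

**Rod:** I pulled the grip out about 67 mm, and it was still while I watched it before handing in. The spring pulled back with about 6 to 7 N, and the grip did not slip. In the last scene picture the tip is over the band. I measured it 1.3 mm short of the band's middle, then moved on by that much, so I expect it within about 1 mm of the middle.

**Checks that failed or disagreed:**
- The two cameras differed by up to about 6 mm in places. I settled the seating across the rests by touch.
- At the end the arm blocked the top camera, so only the scene camera confirmed the pointer over the band. The travel measured from the first top-camera picture agreed within about 2 mm.
- The top-camera fit of the pipe's angle after release was poor, because the arm partly hid the pipe. The centred pipe model still lined up with what was visible.

The can, tape roll and wrench look unmoved in the last picture.

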